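Refill the nut feeder's hopper through its self-closing flap

TASK

Refill the nut feeder: first push the hopper's outlet gate fully down by the knob on top of its rod, so that the nuts cannot run out again. Then take the scoop by its handle and tip all seven nuts in through the self-closing flap of the hopper's mouth, and stand the empty scoop upright on the worktop about where it was before, leaving the flap shut, no nut outside and the tools lying on the worktop undisturbed.

Things in the scene. Friction and masses are not known exactly. Their poses are not given: they have to be found in the camera images.
- hopper: grey sheet-metal hopper of a nut feeder, fixed; origin on the worktop under its centre, x to the rear, z up; its front (-x, with a clear window) has the mouth above. Body x -62 to +77, y -73 to +73 mm, on a drive base (x -80 to +90, y -75 to +75 mm, 30 mm high); flat top at z 241 from x +30 to +77 mm. Inside, a 25 degree floor falls from z 117 at -y to z 52 at +y, at the outlet gate
- mouth (a point): centre of the hopper's mouth, which faces the robot's right (hopper frame x -15, y 0, z 204 mm; same axes): a sloping opening 140 mm wide in y that rises to the rear at 37 degrees, from the sill (front wall's upper rim, 6 mm thick, at x -60, z 170) to the flap's hinge (x +30, z 235)
- flap (a joint): steel flap 128 mm wide, 107 mm long that shuts the mouth from inside, hinged at its upper rear edge (hopper x +30, z 235 mm, along y). Angle in rad: 0 shut, grows as its lower front edge swings down and rearward into the hopper; hangs straight down at 0.93, stop at 1.15. A spring shuts it when let go: 0.11 N m at first, 0.27 wide open, so 1.7 to 4 N pushed 65 mm from the hinge
- flap_middle (a point): middle of the flap's sheet, 53 mm from its hinge; moves with the flap
- gate (a joint): outlet gate, an upright steel plate on the hopper's +y side that slides vertically on a rod with a black knob; metres above its shut position: 0 fully down (shut), up to 0.034. Stiff: about 5 N moves it and it stays where it is left; at the start it stands partly open
- gate_knob (a point): centre of the top of the gate's knob, a black plastic disc 28 mm across, 14 mm high (gate shut: x +5, y +87, z 211 mm in the hopper's frame; higher by the joint value when open); push straight down
- scoop: loose cast aluminium scoop, 160 g, walls 2.5 mm, the nuts lying on its flat bottom; origin at the centre of the underside, x towards the spout, z up. Box part x -39 to +39 mm, 57 mm wide, 42 mm high; from x +38 mm a spout 66 mm long, open at its end, rises at 20 degrees, its sides 34 mm high, 57 narrowing to 51 mm wide outside
- scoop_handle (a point): grip point on the flat stick handle (scoop frame x -90, y 0, z 91 mm; same axes). The stick, 14 mm thick across y, 22 mm wide, rises to the rear at 50 degrees from x -39, z 30 to its end at about x -110, z 115. Best gripped across the 14 mm with the fingers along the stick (40 degrees off vertical, pointing down and to scoop +x): the scoop must later be tipped nose down by about 70 degrees
- scoop_lip (a point): middle of the open end of the spout's floor (scoop frame x +101, y 0, z 24 mm); its axes are the scoop's
- nut0: one of the seven loose steel M12 hexagon nuts in the scoop, 19 mm across the flats, 22 mm across the corners, 10 mm high, 17 g; origin at the centre of its underside
- nut1: one of the seven loose steel M12 hexagon nuts in the scoop, 19 mm across the flats, 22 mm across the corners, 10 mm high, 17 g; origin at the centre of its underside
- nut2: one of the seven loose steel M12 hexagon nuts in the scoop, 19 mm across the flats, 22 mm across the corners, 10 mm high, 17 g; origin at the centre of its underside
- nut3: one of the seven loose steel M12 hexagon nuts in the scoop, 19 mm across the flats, 22 mm across the corners, 10 mm high, 17 g; origin at the centre of its underside
- nut4: one of the seven loose steel M12 hexagon nuts in the scoop, 19 mm across the flats, 22 mm across the corners, 10 mm high, 17 g; origin at the centre of its underside
- nut5: one of the seven loose steel M12 hexagon nuts in the scoop, 19 mm across the flats, 22 mm across the corners, 10 mm high, 17 g; origin at the centre of its underside
- nut6: one of the seven loose steel M12 hexagon nuts in the scoop, 19 mm across the flats, 22 mm across the corners, 10 mm high, 17 g; origin at the centre of its underside
- stubby_driver: bystander on the worktop, not to be disturbed: short screwdriver with a thick black and yellow handle, 85 mm long
- square: bystander on the worktop, not to be disturbed: steel try square, 91x70 mm
- t_block: bystander on the worktop, not to be disturbed: olive stepped T-slot block, 40x44x24 mm

How it is judged (in metres and radians):
On the way, in this order (a step that is already met when the one before it is completed fails the run):
1. the outlet gate is pushed fully down while the nuts are still in the scoop (value of joint gate below 0.002 m and distance between each of nut0, nut1, nut2, nut3, nut4, nut5, nut6 and scoop below 0.08 m), for 0.1 s.
2. the scoop is lifted clear of the worktop with all seven nuts in it (height (world z) of scoop above 0.03 m and distance between each of nut0, nut1, nut2, nut3, nut4, nut5, nut6 and scoop below 0.12 m), for 0.1 s.
3. the flap is pushed open (value of joint flap above 0.3 rad), for 0.1 s.
4. all seven nuts are in the hopper (x of nut0 in the frame of hopper between -0.06 and 0.075 m and y of nut0 in the frame of hopper between -0.072 and 0.078 m and z of nut0 in the frame of hopper between 0.045 and 0.16 m and x of nut1 in the frame of hopper between -0.06 and 0.075 m and y of nut1 in the frame of hopper between -0.072 and 0.078 m and z of nut1 in the frame of hopper between 0.045 and 0.16 m and x of nut2 in the frame of hopper between -0.06 and 0.075 m and y of nut2 in the frame of hopper between -0.072 and 0.078 m and z of nut2 in the frame of hopper between 0.045 and 0.16 m and x of nut3 in the frame of hopper between -0.06 and 0.075 m and y of nut3 in the frame of hopper between -0.072 and 0.078 m and z of nut3 in the frame of hopper between 0.045 and 0.16 m and x of nut4 in the frame of hopper between -0.06 and 0.075 m and y of nut4 in the frame of hopper between -0.072 and 0.078 m and z of nut4 in the frame of hopper between 0.045 and 0.16 m and x of nut5 in the frame of hopper between -0.06 and 0.075 m and y of nut5 in the frame of hopper between -0.072 and 0.078 m and z of nut5 in the frame of hopper between 0.045 and 0.16 m and x of nut6 in the frame of hopper between -0.06 and 0.075 m and y of nut6 in the frame of hopper between -0.072 and 0.078 m and z of nut6 in the frame of hopper between 0.045 and 0.16 m), for 0.2 s.
At the end, for the whole second after the job is handed in: All seven nuts lie at rest inside the hopper, the gate is down (within 3 mm), the flap is shut (within 0.06 rad), and the scoop stands upright (within 0.1 rad), at rest on the worktop within 80 mm of where it stood at the start (all of step 4 and value of joint gate below 0.003 m and value of joint flap below 0.06 rad and angle between scoop's own z axis and vertical below 0.1 rad and height (world z) of scoop below 0.006 m and distance of scoop from where it was at the start of the episode below 0.08 m and linear speed of scoop below 0.02 m/s and linear speed of each of nut0, nut1, nut2, nut3, nut4, nut5, nut6 below 0.03 m/s); the robot touches nothing.
It fails at once if the stubby driver is disturbed (moved by more than 25 mm) (distance of stubby_driver from where it was at the start of the episode above 0.025 m).
It fails at once if the square is disturbed (moved by more than 25 mm) (distance of square from where it was at the start of the episode above 0.025 m).
It fails at once if the t block is disturbed (moved by more than 25 mm) (distance of t_block from where it was at the start of the episode above 0.025 m).
It also fails if it takes over 72 s, if anything falls off the work surface, if the arm or the gripper's body presses on something with over 40 N, if the wrist force passes 120 N, or if a joint passes its speed limit or range.

ROBOT

A 7-joint arm with a two-finger parallel gripper is mounted at the origin on a cart in front of the work surface, level with it; the furniture and walls round the work are solid. World frame = base frame: x ahead of the robot, y to its left, z up, the work surface at z = 0. Lengths are in mm, angles in rad, forces in N, time in s.
With the tool pointing down it reaches from about 425 to 875 mm from the base axis. Payload 8.4 kg.
Tool frame: the origin (TCP) lies on the centre line of the jaws, within the pads' length; the fingertips stand 11 mm ahead of it and the grasp point (between the pads) lies 8 mm behind it; z points along the fingers, y is the line along which they close (so a half turn about z gives the same grasp; the last joint's range is limited). The gripper opens to 87 mm and grips with 3 to 60 N. Pads are 19 mm wide; open, the fingers measure 117 mm over their backs; the gripper's body (75 mm by 190 mm) begins 51 mm behind the grasp point.
Start: joints at [1.089, 0.333, 0.04, 1.465, -0.013, 1.343, -0.059], TCP at [242.763, -602.933, 195.246] pointing down, gripper open.
Joint ranges: [-2.58, 2.58], [-0.38, 2.09], [-1.3, 1.39], [0.25, 2.4], [-1.5, 4.64], [0.08, 2.09], [-2.65, 2.65]. Speed limits (rad/s): [2.22, 2.22, 2.79, 2.79, 3.14, 3.14, 3.14].

INTERFACE

Orientations are given as a unit quaternion [w, x, y, z].
In Python, from workcell import * gives the robot as it stands. The module is installed in compiled form; this text tells all that it offers.
- The arm moves only by the tool step_arm, never from a script. Its argument "series" is a list that holds one entry, the list of rows, each a list of 7 numbers: the shift along the tool's x, y, z in units of 25 mm (1.0 is 25 mm), then the turn, a rotation vector about the tool's x, y, z in units of 6 degrees (1.0 is 6 degrees), then the closure, from 0 (fully open) to 1 (shut). A call has 1 to 12 rows; each row shifts and turns the commanded pose from where the row before left it, along the tool's axes as they then stand; what a row does not reach is not made up. A row lasts 1/8 s, in which the tool goes at most 62.5 mm and 10.7 degrees, less where a joint would pass 70% of its speed; a pose out of reach is approached as far as the arm can. A call is refused whole if a number of a shift passes 1 or a number of a turn 1, either way. A call with a gripper value outside its range is refused whole. The fingers move at their own pace and stop on an object; "force" is the grip in N (left out, the last holds). Time passes only in rows, so rows that do not move let the fingers close. It gives the time, the measured TCP pose, the force, the opening and the grip force at its end, in the units of the state.
- sense(): the state, without advancing time (a new reading comes with each control period).
- read_camera(name): name is "side" or "top" or "wrist"; returns (picture, depth): 420x560x3 uint8, red, green, blue; 420x560 float32, mm along the optical axis (not along the pixel's ray), 0 where there is no reading.
- get_calibration(name): a dict with "fx", "fy", "cx", "cy" (pixels), "eye" and "rotation" of the camera in the world. Camera axes: x right, y up, looking along -z (the intrinsics and any distortion apply to the point x, -y, -z); pixel columns grow to the right and rows downward; lengths in mm; the calibration is good to about 2 mm. A picture is of the moment at which its call begins: read the wrist's pose just before it. get_calibration takes no time and is no camera call; for the wrist camera it gives the pose at the moment of the call.
- job_done(): hands the job in; it is judged then, once.
The state is a dict: "clock": time; "joint_pos": joint angles; "joint_velocities": joint speeds; "effort": joint torques, N m; "tool_pos": TCP position; "ee_rot": TCP orientation; "wrist_force": force on the tool from outside, world axes, zero at the start; "moment": the same for the moment, N m; "gripper_width": finger opening in mm; "grasp_force": force on a finger pad.
Only numpy, scipy, OpenCV 4.12 (cv2) and the standard library are available. Lean on these libraries where they do the work, as an engineer would, in place of code of your own. Each camera call takes 0.05 s, during which the arm holds its last target. There are 200 camera calls.

## Working session

There is one attempt and no reset: what is moved stays moved. The work goes in short steps, Python scripts to look and compute and a tool call to move; the robot and the scene stay as the last step left them, time stands still between calls to the robot, and variables do not carry over. Pictures are saved under pics/ and viewed, at most 10 in all, crops included, and the job is handed in when it is done.

Besides the shell and the picture viewer there is one more tool, called after "Call:" by a JSON object that holds its "op" and its "data". step_arm: Moves the arm, as the interface text tells. Its arguments: {"type":"object","properties":{"series":{"type":"array"},"force":{"type":"number"}},"required":["series"]}

```bash
mkdir -p pics
cat > h.py <<'E'
import numpy as np, cv2
from workcell import *
from scipy.spatial.transform import Rotation as R
def cloud(name):
    c=get_calibration(name); im,d=read_camera(name)
    v,u=np.mgrid[:420,:560]
    p=np.stack([(u-c['cx'])/c['fx']*d,-(v-c['cy'])/c['fy']*d,-d],-1)
    w=p@np.array(c['rotation']).T+np.array(c['eye'])
    w[d==0]=np.nan
    return im,w
def save(n,im): cv2.imwrite('pics/'+n,im[:,:,::-1])
def q2R(q): return R.from_quat([q[1],q[2],q[3],q[0]])
E
python3 - <<'E'
from h import *
print(sense())
for n in ('top','side'):
    c=get_calibration(n); print({k:np.round(np.array(v),3).tolist() for k,v in c.items()})
    im,w=cloud(n); save(n+'0.png',im); np.save(n+'0.npy',w)
E
```

```text
{'clock': 0.0, 'joint_pos': array([ 1.08879359,  0.33390717,  0.03984722,  1.46625357, -0.01339167,
        1.34333815, -0.0584948 ]), 'joint_velocities': array([-0.00061159,  0.00017969, -0.00111282,  0.0003513 , -0.00169598,
       -0.00034257,  0.0015437 ]), 'effort': array([-1.58905318e-04, -6.56347132e+01,  1.33551724e+00, -4.03805673e+01,
       -5.97193977e-02,  4.46623284e-02,  1.09580840e-04]), 'tool_pos': array([ 242.57648174, -602.47768604,  194.37004781]), 'ee_rot': array([-7.92988356e-04,  9.81736834e-01,  1.90242254e-01, -2.09925311e-04]), 'wrist_force': array([-0.52345533,  0.62284554,  0.22349281]), 'moment': array([-0.01521449,  0.06249474, -0.03209787]), 'grasp_force': 0.0, 'gripper_width': 86.9201007776182}
{'fx': 461.648, 'fy': 461.648, 'cx': 279.797, 'cy': 210.167, 'eye': [369.582, -33.811, 1233.124], 'rotation': [-0.7, -0.066, 0.066, 0.709]}Traceback (most recent call last):
  File "<stdin>", line 5, in <module>
  File "h.py", line 8, in cloud
    w=p@np.array(c['rotation']).T+np.array(c['eye'])
      ~^~~~~~~~~~~~~~~~~~~~~~~~~~
ValueError: matmul: Input operand 1 has a mismatch in its core dimension 0, with gufunc signature (n?,k),(k,m?)->(n?,m?) (size 4 is different from 3)
```

```bash
sed -i 's/^def save/def _x():pass\ndef save/; s/w=p@np.array(c\[.rotation.\]).T/w=p@q2R(c["rotation"]).as_matrix().T/' h.py
python3 - <<'E'
from h import *
for n in ('top','side'):
    c=get_calibration(n); print({k:np.round(np.array(v),3).tolist() for k,v in c.items()})
    im,w=cloud(n); save(n+'0.png',im); np.save(n+'0.npy',w)
E
```

```text
{'fx': 461.648, 'fy': 461.648, 'cx': 279.797, 'cy': 210.167, 'eye': [369.582, -33.811, 1233.124], 'rotation': [-0.7, -0.066, 0.066, 0.709]}
{'fx': 483.392, 'fy': 483.392, 'cx': 284.865, 'cy': 209.468, 'eye': [457.119, -941.228, 770.288], 'rotation': [0.878, 0.477, -0.026, -0.033]}
```

View pics/top0.png

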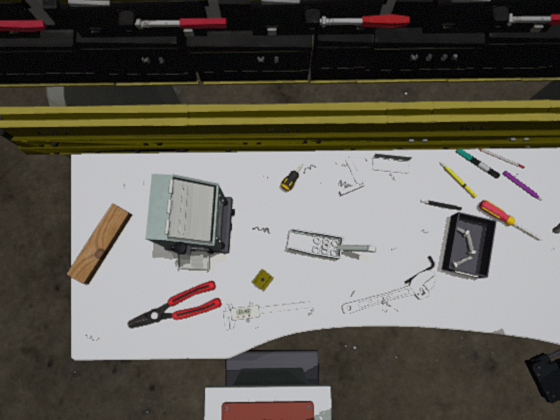

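View pics/side0.png

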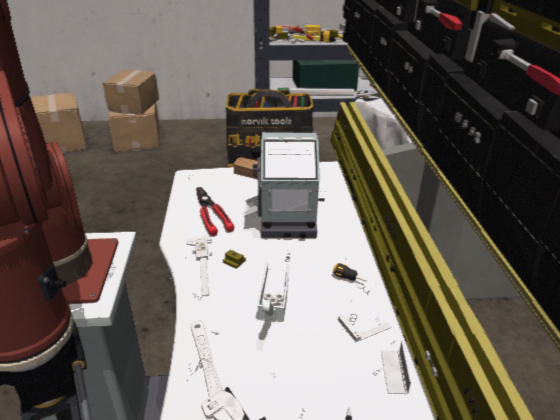

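Run:
```python
from h import *
w=np.load('top0.npy');s=np.load('side0.npy')
def rect(P,n):
    r=cv2.minAreaRect(P[:,:2].astype(np.float32)); print(n,len(P),np.round(r[0],1),np.round(r[1],1),round(r[2],2),'z',np.round(np.median(P[:,2]),1))
def sel(w,x0,x1,y0,y1,z0,z1):
    with np.errstate(all='ignore'): m=(w[...,0]>x0)&(w[...,0]<x1)&(w[...,1]>y0)&(w[...,1]<y1)&(w[...,2]>z0)&(w[...,2]<z1)
    return w[m]
for v,u in[(215,195),(215,160),(247,182),(243,313),(247,372),(243,300),(280,262),(180,290),(262,195)]: print((u,v),np.round(w[v,u],1))
hx,hy=w[215,195,:2]
rect(sel(w,hx-150,hx+120,hy-120,hy+120,236,246),'hoptop')
rect(sel(s,hx-150,hx+120,hy-120,hy+120,236,246),'hoptop side')
rect(sel(w,hx-150,hx+120,hy-140,hy+120,22,36),'base')
k=sel(w,hx-140,hx-70,hy-40,hy+80,190,260);rect(k,'knob?');print(np.round(k[:12],0).tolist())
sx,sy=w[243,313,:2]
a=sel(w,sx-60,sx+60,sy-160,sy+140,12,140);rect(a,'scoop')
rect(sel(w,sx-60,sx+60,sy-200,sy+140,60,140),'handle')
h=sel(w,sx-60,sx+60,sy-200,sy+140,60,140);print(np.round(h[::6],0).tolist())
rect(sel(w,sx-60,sx+60,sy-50,sy+140,30,60),'rim')
h=sel(s,sx-60,sx+60,sy-200,sy+140,60,140);rect(h,'handle side')
im=cv2.imread('pics/top0.png')
cv2.imwrite('pics/crop.png',np.hstack([cv2.resize(im[160:290,130:250],None,fx=3.2,fy=4,interpolation=cv2.INTER_CUBIC),cv2.resize(im[200:300,270:390],None,fx=3.2,fy=5.2,interpolation=cv2.INTER_CUBIC)]))
```

```text
(195, 215) [556.4 157.5 198.8]
(160, 215) [549.7 226.  241.7]
(182, 247) [480.9 179.6 225. ]
(313, 243) [ 511.3 -123.4    5.5]
(372, 247) [ 487.1 -258.4  115.1]
(300, 243) [510.8 -88.3  14.3]
(262, 280) [414.6  12.5  25.2]
(290, 180) [678.7 -64.3  31.8]
(195, 262) [461.8 183.7  43.4]
hoptop 1408 [569.2 225.6] [ 57.3 147. ] 86.33 z 240.7
hoptop side 441 [572.  226.8] [ 63.3 147.2] 88.77 z 241.0
base 530 [482.6 109.5] [234.6 219.2] 40.95 z 30.1
knob? 106 [475.9 186.3] [19.8 27. ] 0.49 z 225.0
[[486.0, 198.0, 223.0], [486.0, 195.0, 224.0], [485.0, 192.0, 227.0], [485.0, 191.0, 224.0], [485.0, 189.0, 225.0], [485.0, 186.0, 226.0], [485.0, 184.0, 227.0], [485.0, 182.0, 224.0], [485.0, 179.0, 227.0], [485.0, 178.0, 224.0], [486.0, 174.0, 219.0], [483.0, 197.0, 225.0]]
scoop 932 [ 507. -127.] [285.   58.1] 79.62 z 27.7
handle 175 [ 494.2 -165.7] [204.4  18.2] 84.23 z 95.7
[[499.0, -206.0, 60.0], [496.0, -206.0, 61.0], [494.0, -219.0, 76.0], [493.0, -231.0, 90.0], [491.0, -243.0, 105.0], [489.0, -255.0, 118.0], [493.0, -210.0, 69.0], [491.0, -223.0, 81.0], [489.0, -234.0, 100.0], [488.0, -247.0, 110.0], [487.0, -260.0, 117.0], [490.0, -211.0, 74.0], [488.0, -224.0, 88.0], [486.0, -236.0, 102.0], [485.0, -249.0, 114.0], [485.0, -263.0, 116.0], [487.0, -214.0, 73.0], [485.0, -226.0, 88.0], [484.0, -239.0, 100.0], [482.0, -250.0, 117.0], [482.0, -266.0, 112.0], [484.0, -221.0, 75.0], [482.0, -232.0, 97.0], [480.0, -244.0, 113.0], [479.0, -257.0, 119.0], [483.0, -225.0, 66.0], [480.0, -236.0, 90.0], [478.0, -247.0, 108.0], [477.0, -260.0, 115.0], [476.0, -264.0, 107.0]]
rim 167 [ 508.9 -118.3] [118.5  57.8] 79.06 z 44.0
handle side 122 [ 489.7 -243.6] [55.4 14.1] 79.25 z 110.0
```

View pics/crop.png

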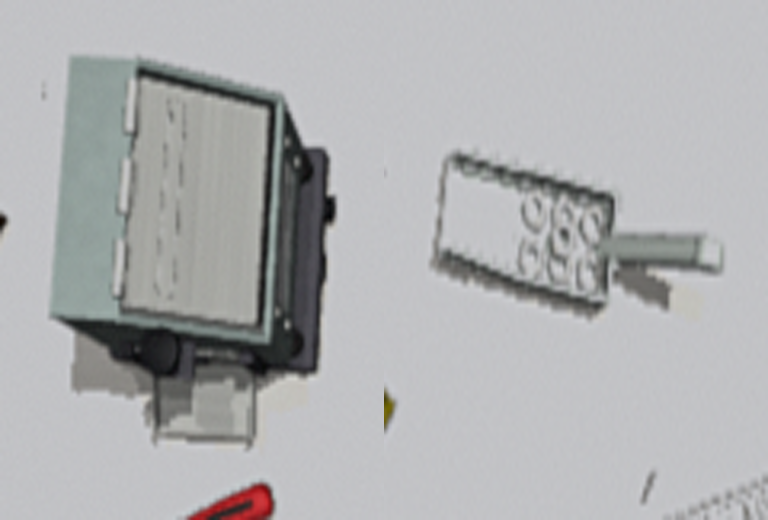

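Call:
{"op": "step_arm", "data": {"series": [[[1, -0.8, -0.45, 0, 0, 0, 0], [1, -0.8, -0.45, 0, 0, 0, 0], [1, -0.8, -0.45, 0, 0, 0, 0], [1, -0.8, -0.45, 0, 0, 0, 0], [1, -0.8, -0.45, 0, 0, 0, 0], [1, -0.8, -0.45, 0, 0, 0, 0], [1, -0.8, -0.45, 0, 0, 0, 0], [1, -0.8, -0.45, 0, 0, 0, 0], [1, -0.8, -0.45, 0, 0, 0, 0], [1, -0.8, -0.45, 0, 0, 0, 0], [1, -0.8, -0.45, 0, 0, 0, 0], [1, -0.8, -0.45, 0, 0, 0, 0]]]}}

```text
clock: 1.65
tool_pos: [431.7, -267.3, 330.5]
ee_rot: [-0.0, 0.982, 0.19, -0.0]
wrist_force: [-0.5, -1.0, -0.1]
gripper_width: 87.0
grasp_force: 0.0
```

Call:
{"op": "step_arm", "data": {"series": [[[0, 0, 0, 0, 0, -0.95, 0], [0, 0, 0, 0, 0, -0.95, 0], [0, 0, 0, 0, 0, -0.95, 0], [0, 0, 0, 0, 0, -0.95, 0], [0, 0, 0, 0, 0, -0.95, 0], [0, 0, 0, 0, 0, -0.95, 0], [0, 0, 0, 0, 0, -0.95, 0], [0, 0, 0, 0, 0, -0.95, 0], [0, 0, 0, 0, 0, -0.95, 0], [0, 0, 0, 0, 0, -0.95, 0]]]}}

```text
clock: 2.9
tool_pos: [431.3, -268.2, 330.0]
ee_rot: [-0.0, 0.771, 0.637, -0.0]
wrist_force: [-0.9, 0.6, 0.8]
gripper_width: 86.7
grasp_force: 0.0
```

Run:
```python
from h import *
s=sense();print(s['clock'],np.round(s['tool_pos'],1),np.round(q2R(s['ee_rot']).as_matrix(),3).tolist(),np.round(s['joint_pos'],2))
im,w=cloud('wrist');save('w1.png',im);np.save('w1.npy',w)
c=get_calibration('wrist');print(c['eye'],c['fx'],q2R(c['rotation']).as_matrix()[:,2])
```

```text
2.9 [ 431.3 -268.2  330. ] [[0.189, 0.982, -0.0], [0.982, -0.189, 0.0], [0.0, -0.0, -1.0]] [ 0.71  0.02 -0.25  1.56  0.    1.56  0.28]
[ 442.69214671 -198.24344634  519.25131947] 307.1510828772417 [0.0488427  0.25680683 0.96522777]
```

View pics/w1.png

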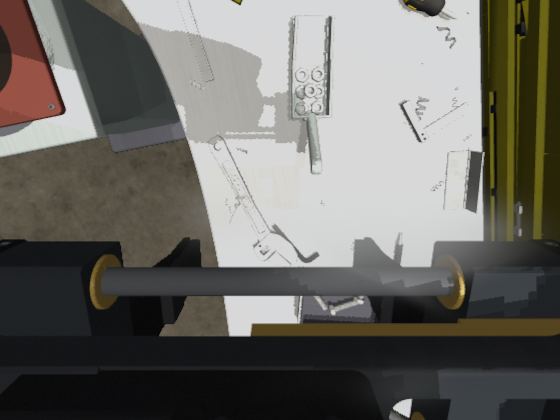

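```bash
cat > fit.py <<'E'
from h import *
from scipy.optimize import least_squares
def fit_scoop(w,x0=(505,-160,79)):
    # tabletop scoop: yaw+lateral from handle & rim symmetric extents, longitudinal from handle face and rear wall
    f=w.reshape(-1,3); f=f[np.isfinite(f).all(1)]
    X=np.array(x0,float)
    for it in range(8):
        a=np.radians(X[2]);e=np.array([np.cos(a),np.sin(a)]);n=np.array([-e[1],e[0]])
        d=f[:,:2]-X[:2];u=d@e;v=d@n;z=f[:,2]
        rim=(abs(v)<45)&(z>37)&(z<49)&(u>-48)&(u<38)
        han=(abs(v)<30)&(z>60)&(z<112)&(u<-45)&(u>-115)
        L=rim&(v>20);Rr=rim&(v<-20)
        hv=np.median(v[han])
        # face distance
        fd=(u+90)*.766+(z-91)*.643
        top=han&(abs(v-hv)<5)
        du=(np.percentile(fd[top],60)-11)/.766
        # yaw from line rear handle -> rim mid
        rv=(np.median(v[L])+np.median(v[Rr]))/2
        yaw=(rv-hv)/80
        X[2]+=np.degrees(yaw)*.7; X[:2]+=n*rv*.7+e*du*.7
    print('scoop',np.round(X,2),'n',rim.sum(),han.sum(),'halfw',np.round([np.median(v[L]),np.median(v[Rr])],1),'rear rim u',np.round(np.percentile(u[rim],[1,99]),1),'hz',round(z[han].max(),1))
    lo=(abs(v)<35)&(z>20)&(z<70)&(u>60)&(u<125); print(' lip end u',np.round(np.percentile(u[lo],[97,99.5]),1))
    return X
if __name__=='__main__':
    for n in('w1','top0','side0'): fit_scoop(np.load(n+'.npy'))
    w=np.load('top0.npy');f=w.reshape(-1,3);f=f[np.isfinite(f).all(1)]
    k=f[(abs(f[:,0]-478)<26)&(abs(f[:,1]-184)<26)&(f[:,2]>216)&(f[:,2]<236)];print('knob',k.min(0).round(1),k.max(0).round(1),np.median(k,0).round(1))
    for nm in('top0','side0'):
        f=np.load(nm+'.npy').reshape(-1,3);f=f[np.isfinite(f).all(1)]
        k=f[(abs(f[:,0]-560)<110)&(abs(f[:,1]-180)<120)]
        t=k[(k[:,2]>238)&(k[:,2]<244)]
        for lo,hi in((495,520),(520,545),(545,570),(570,595),(595,620),(620,640)):
            q=t[(t[:,0]>lo)&(t[:,0]<hi)]
            if len(q): print(nm,lo,np.round(np.percentile(q[:,1],[2,98]),1),len(q))
        print('x range',np.percentile(t[:,0],[.5,99.5]).round(1))
        fl=k[(k[:,2]>176)&(k[:,2]<232)&(k[:,1]<190)&(k[:,0]>510)&(k[:,0]<615)]
        A=np.c_[fl[:,:2],np.ones(len(fl))];c=np.linalg.lstsq(A,fl[:,2],rcond=None)[0];print('flap plane',c.round(3),'dir yaw',np.degrees(np.arctan2(c[1],c[0])).round(2),'slope',np.degrees(np.arctan(np.hypot(c[0],c[1]))).round(1))
E
python3 fit.py
```

```text
scoop [ 501.82 -157.82   78.58] n 459 391 halfw [ 26.9 -26.9] rear rim u [-42.8  37. ] hz 111.8
 lip end u [100.1 101.7]
scoop [ 501.7  -155.     78.72] n 135 127 halfw [ 27.1 -27.1] rear rim u [-43.9  36.5] hz 111.6
 lip end u [ 99.6 100.3]
scoop [ 501.6  -178.17   82.04] n 118 67 halfw [ 26.8 -26.8] rear rim u [-42.7  34.7] hz 111.8
 lip end u [120.7 121.5]
knob [466.  173.3 216.2] [503.9 209.6 235.3] [483.1 186.7 225.2]
top0 495 [209.9 255.8] 207
top0 520 [208.  254.8] 196
top0 545 [206.6 252.8] 204
top0 570 [205.6 251.6] 206
top0 595 [205.4 250.3] 193
top0 620 [200.2 249. ] 166
x range [496.9 641.6]
flap plane [4.3000e-02 7.5800e-01 5.5995e+01] dir yaw 86.72 slope 37.2
side0 495 [203.7 255.1] 64
side0 520 [203.4 255.7] 66
side0 545 [203.  253.8] 71
side0 570 [199.6 251.5] 67
side0 595 [197.4 245.9] 58
side0 620 [199.9 245.5] 49
x range [498.7 643.8]
flap plane [4.1000e-02 7.5200e-01 5.9526e+01] dir yaw 86.88 slope 37.0
```

Call:
{"op": "step_arm", "data": {"series": [[[0.96, -0.08, 0, 0, 0, 0, 1], [0.96, -0.08, 0, 0, 0, 0, 1], [0.96, -0.08, 0, 0, 0, 0, 1], [0.96, -0.08, 0, 0, 0, 0, 1], [0.96, -0.08, 0, 0, 0, 0, 1], [0.96, -0.08, 0, 0, 0, 0, 1], [0.96, -0.08, 0, 0, 0, 0, 1], [0.96, -0.08, 0, 0, 0, 0, 1], [0.96, -0.08, 0, 0, 0, 0, 1], [0.96, -0.08, 0, 0, 0, 0, 1], [0.96, -0.08, 0, 0, 0, 0, 1], [0.96, -0.08, 0, 0, 0, 0, 1]]], "force": 30}}

```text
clock: 4.45
tool_pos: [463.1, 19.8, 330.1]
ee_rot: [-0.0, 0.773, 0.635, -0.0]
wrist_force: [-0.0, 0.4, -0.5]
gripper_width: 0.7
grasp_force: 0.0
```

Call:
{"op": "step_arm", "data": {"series": [[[0.96, -0.08, 0, 0, 0, 0, 1], [0.96, -0.08, 0, 0, 0, 0, 1], [0.96, -0.08, 0.1, 0, 0, 0, 1], [0.96, -0.08, 0.4, 0, 0, 0, 1], [0.96, -0.08, 0.6, 0, 0, 0, 1], [0.96, -0.08, 0.8, 0, 0, 0, 1], [0.9, -0.08, 0.8, 0, 0, 0, 1], [0, 0, 0, 0, 0, 0, 1]]]}}

```text
clock: 5.45
tool_pos: [480.2, 186.3, 261.3]
ee_rot: [-0.001, 0.771, 0.636, -0.001]
wrist_force: [-0.7, 0.2, 0.9]
gripper_width: 0.2
grasp_force: 0.0
```

Run:
```python
from h import *
s=sense();print(s['clock'],np.round(s['tool_pos'],1),np.round(q2R(s['ee_rot']).as_matrix(),3).tolist(),np.round(s['joint_pos'],2),s['gripper_width'])
im,w=cloud('top');save('t2.png',cv2.resize(im[180:300,130:250],None,fx=4,fy=4));
im2,w=cloud('wrist');save('w2.png',np.hstack([cv2.resize(im[180:300,130:250],(400,400)),cv2.resize(im2,(400,300)).repeat(1,0)[:300] if 0 else cv2.copyMakeBorder(cv2.resize(im2,(400,300)),0,100,0,0,0)]))
```

```text
5.45 [480.2 186.3 261.3] [[0.19, 0.982, -0.003], [0.982, -0.19, 0.0], [-0.0, -0.003, -1.0]] [ 0.26  0.08 -0.75  1.65  0.06  1.43 -0.69] 0.19766034302213312
```

View pics/w2.png

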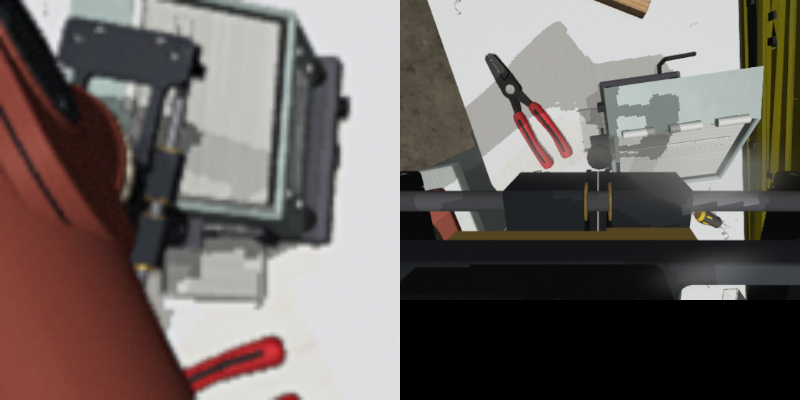

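Call:
{"op": "step_arm", "data": {"series": [[[0, 0, 0.8, 0, 0, 0, 1], [0, 0, 0.2, 0, 0, 0, 1], [0, 0, 0.15, 0, 0, 0, 1], [0, 0, 0.15, 0, 0, 0, 1], [0, 0, 0.15, 0, 0, 0, 1], [0, 0, 0.1, 0, 0, 0, 1], [0, 0, 0, 0, 0, 0, 1]]]}}

```text
clock: 6.42
tool_pos: [481.3, 185.1, 223.9]
ee_rot: [-0.0, 0.772, 0.636, -0.0]
wrist_force: [-0.5, 0.3, 0.6]
gripper_width: 0.9
grasp_force: 0.0
```

Call:
{"op": "step_arm", "data": {"series": [[[0, 0, 0.08, 0, 0, 0, 1], [0, 0, 0.08, 0, 0, 0, 1]]]}}

```text
clock: 6.68
tool_pos: [481.4, 185.1, 220.0]
ee_rot: [0.0, 0.772, 0.636, 0.0]
wrist_force: [0.3, 0.1, 0.1]
gripper_width: 0.5
grasp_force: 0.0
```

Call:
{"op": "step_arm", "data": {"series": [[[0, 0, 0.08, 0, 0, 0, 1], [0, 0, 0.08, 0, 0, 0, 1]]]}}

```text
clock: 6.92
tool_pos: [481.3, 185.1, 215.8]
ee_rot: [-0.0, 0.772, 0.636, -0.0]
wrist_force: [0.5, 1.2, -0.4]
gripper_width: 0.5
grasp_force: 0.0
```

Run:
```python
from h import *
im2,w=cloud('wrist');
f=w.reshape(-1,3);f=f[np.isfinite(f).all(1)]
k=f[(abs(f[:,0]-478)<40)&(abs(f[:,1]-192)<40)&(f[:,2]>150)&(f[:,2]<300)]
h,e=np.histogram(k[:,2],np.arange(150,300,4));print(list(zip(e.astype(int),h)))
im,w=cloud('top')
s,_=cloud('side')
save('w3.png',np.hstack([cv2.resize(im2,(500,375)),cv2.resize(s[110:250,220:340],(300,375))]))
```

```text
[(np.int64(150), np.int64(5)), (np.int64(154), np.int64(4)), (np.int64(158), np.int64(4)), (np.int64(162), np.int64(2)), (np.int64(166), np.int64(9)), (np.int64(170), np.int64(124)), (np.int64(174), np.int64(460)), (np.int64(178), np.int64(17)), (np.int64(182), np.int64(16)), (np.int64(186), np.int64(14)), (np.int64(190), np.int64(7)), (np.int64(194), np.int64(5)), (np.int64(198), np.int64(5)), (np.int64(202), np.int64(5)), (np.int64(206), np.int64(7)), (np.int64(210), np.int64(63)), (np.int64(214), np.int64(182)), (np.int64(218), np.int64(266)), (np.int64(222), np.int64(731)), (np.int64(226), np.int64(235)), (np.int64(230), np.int64(138)), (np.int64(234), np.int64(90)), (np.int64(238), np.int64(1676)), (np.int64(242), np.int64(258)), (np.int64(246), np.int64(197)), (np.int64(250), np.int64(91)), (np.int64(254), np.int64(97)), (np.int64(258), np.int64(93)), (np.int64(262), np.int64(109)), (np.int64(266), np.int64(133)), (np.int64(270), np.int64(90)), (np.int64(274), np.int64(79)), (np.int64(278), np.int64(20)), (np.int64(282), np.int64(25)), (np.int64(286), np.int64(0)), (np.int64(290), np.int64(592)), (np.int64(294), np.int64(36))]
```

View pics/w3.png

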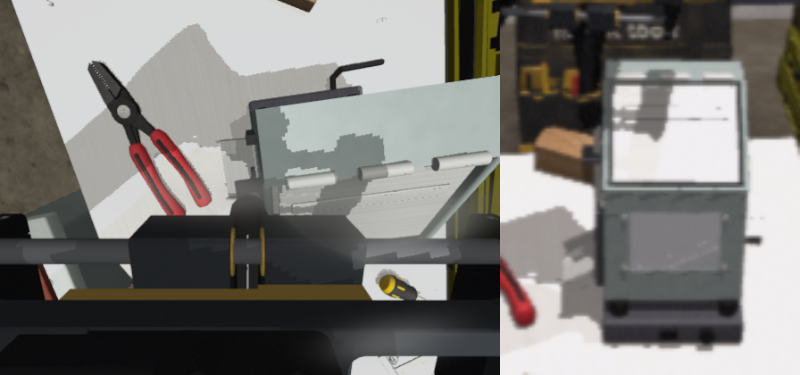

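Run:
```python
from h import *
s=sense();print(s['tool_pos'],s['wrist_force'])
im2,w=cloud('wrist')
for v in range(212,246,3):
    print(v,[ (u,*np.round(w[v,u]).tolist()) for u in (262,270,277,284,292)])
```

```text
[481.31726108 185.05720341 215.9052541 ] [ 0.21483882 -0.7920668  -0.7185041 ]
212 [(262, 455.0, 157.0, 39.0), (270, 475.0, 192.0, 174.0), (277, 481.0, 191.0, 174.0), (284, 486.0, 190.0, 174.0), (292, 492.0, 189.0, 175.0)]
215 [(262, 454.0, 153.0, 37.0), (270, 475.0, 190.0, 175.0), (277, 480.0, 188.0, 174.0), (284, 486.0, 189.0, 178.0), (292, 492.0, 186.0, 174.0)]
218 [(262, 453.0, 149.0, 37.0), (270, 475.0, 187.0, 175.0), (277, 482.0, 198.0, 215.0), (284, 486.0, 188.0, 184.0), (292, 491.0, 184.0, 175.0)]
221 [(262, 454.0, 148.0, 48.0), (270, 478.0, 198.0, 217.0), (277, 482.0, 198.0, 221.0), (284, 486.0, 197.0, 219.0), (292, 491.0, 182.0, 175.0)]
224 [(262, 448.0, 130.0, 0.0), (270, 478.0, 198.0, 223.0), (277, 482.0, 197.0, 223.0), (284, 486.0, 196.0, 224.0), (292, 491.0, 193.0, 217.0)]
227 [(262, 472.0, 195.0, 218.0), (270, 477.0, 196.0, 224.0), (277, 482.0, 195.0, 224.0), (284, 486.0, 194.0, 224.0), (292, 491.0, 193.0, 222.0)]
230 [(262, 472.0, 195.0, 223.0), (270, 477.0, 195.0, 226.0), (277, 481.0, 194.0, 225.0), (284, 486.0, 192.0, 224.0), (292, 490.0, 192.0, 225.0)]
233 [(262, 472.0, 193.0, 225.0), (270, 477.0, 192.0, 224.0), (277, 481.0, 192.0, 226.0), (284, 485.0, 191.0, 225.0), (292, 490.0, 190.0, 225.0)]
236 [(262, 471.0, 191.0, 225.0), (270, 476.0, 190.0, 223.0), (277, 481.0, 190.0, 225.0), (284, 485.0, 189.0, 225.0), (292, 490.0, 188.0, 225.0)]
239 [(262, 474.0, 197.0, 246.0), (270, 478.0, 195.0, 243.0), (277, 480.0, 188.0, 226.0), (284, 485.0, 193.0, 242.0), (292, 490.0, 194.0, 246.0)]
242 [(262, 474.0, 198.0, 252.0), (270, 478.0, 196.0, 249.0), (277, 481.0, 194.0, 247.0), (284, 485.0, 194.0, 247.0), (292, 490.0, 194.0, 250.0)]
245 [(262, 474.0, 197.0, 255.0), (270, 478.0, 195.0, 252.0), (277, 482.0, 195.0, 253.0), (284, 485.0, 194.0, 252.0), (292, 489.0, 195.0, 256.0)]
```

Run:
```python
from h import *
for n in('side','top'):
    im,w=cloud(n)
    m=(abs(w[...,0]-481)<30)&(abs(w[...,1]-180)<30)&(w[...,2]>190)&(w[...,2]<300)
    vv,uu=np.where(m);print(n,m.sum(),vv.min(),vv.max(),uu.min(),uu.max())
    for v in range(vv.min(),vv.max()+1,2):
        us=uu[vv==v]
        print(v,[tuple(np.round(w[v,u]).astype(int)) for u in us[:: max(1,len(us)//4)]])
    if n=='side':
        c=cv2.resize(im[110:190,235:315],(640,600),interpolation=cv2.INTER_CUBIC);save('s4.png',c)
```

```text
side 430 121 166 248 267
121 [(np.int64(478), np.int64(191), np.int64(299))]
123 [(np.int64(468), np.int64(178), np.int64(300)), (np.int64(475), np.int64(179), np.int64(299)), (np.int64(478), np.int64(192), np.int64(294)), (np.int64(481), np.int64(197), np.int64(292)), (np.int64(483), np.int64(194), np.int64(292))]
125 [(np.int64(465), np.int64(174), np.int64(296)), (np.int64(473), np.int64(173), np.int64(296)), (np.int64(480), np.int64(182), np.int64(292)), (np.int64(488), np.int64(174), np.int64(296)), (np.int64(495), np.int64(171), np.int64(297))]
127 [(np.int64(468), np.int64(176), np.int64(290)), (np.int64(473), np.int64(174), np.int64(291)), (np.int64(478), np.int64(175), np.int64(290)), (np.int64(485), np.int64(175), np.int64(290)), (np.int64(490), np.int64(173), np.int64(291)), (np.int64(495), np.int64(173), np.int64(291))]
129 [(np.int64(468), np.int64(177), np.int64(284)), (np.int64(475), np.int64(174), np.int64(285)), (np.int64(482), np.int64(175), np.int64(285)), (np.int64(490), np.int64(172), np.int64(286))]
131 [(np.int64(470), np.int64(175), np.int64(280)), (np.int64(4
[... 4977 characters left out ...]
int64(166), np.int64(208)), (np.int64(496), np.int64(163), np.int64(208)), (np.int64(497), np.int64(162), np.int64(202))]
243 [(np.int64(483), np.int64(175), np.int64(279)), (np.int64(491), np.int64(168), np.int64(209)), (np.int64(491), np.int64(161), np.int64(208)), (np.int64(492), np.int64(156), np.int64(199)), (np.int64(493), np.int64(150), np.int64(194))]
245 [(np.int64(480), np.int64(178), np.int64(273)), (np.int64(481), np.int64(177), np.int64(266)), (np.int64(486), np.int64(176), np.int64(221)), (np.int64(485), np.int64(174), np.int64(222))]
247 [(np.int64(481), np.int64(176), np.int64(221)), (np.int64(481), np.int64(174), np.int64(221)), (np.int64(482), np.int64(173), np.int64(214))]
```

View pics/s4.png

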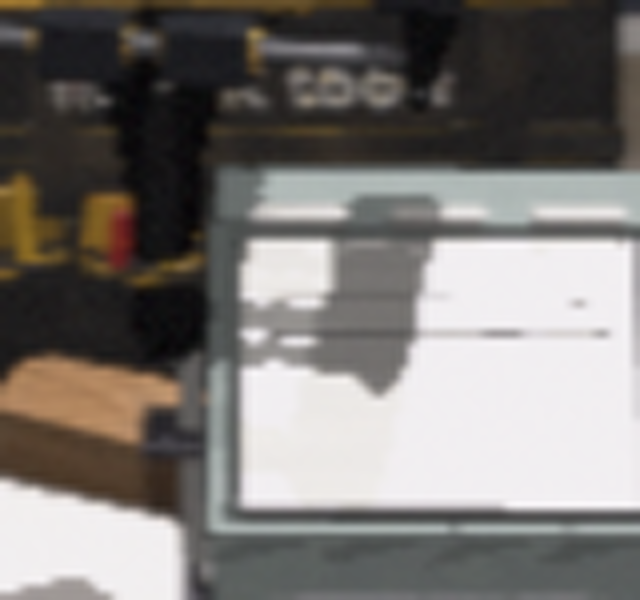

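Run:
```python
from h import *
w=np.load('w1.npy'); 
def hand(w,t,Rm):
    p=(w-t)@Rm
    m=(p[...,2]<60)&(p[...,2]>-150)&(abs(p[...,0])<60)&(abs(p[...,1])<80)
    q=p[m]
    for a in range(-80,80,10):
        k=q[(q[:,1]>=a)&(q[:,1]<a+10)]
        if len(k): 
            i=np.argsort(k[:,2])[-5:]; print(a,len(k),k[i[2]].round(0))
s=sense();print(s['clock'],s['tool_pos'])
hand(w,np.array([431.3,-268.2,330]),np.array([[0.189,0.982,0],[0.982,-0.189,0],[0,0,-1.]]))
im,w=cloud('wrist');c=get_calibration('wrist');print(c['eye']-s['tool_pos'])
hand(w,s['tool_pos'],q2R(s['ee_rot']).as_matrix())
```

```text
7.225 [481.43531792 185.12384387 216.11960726]
-80 979 [  37.  -71. -102.]
-70 3800 [  37.  -62. -102.]
-60 8216 [ 11. -53. -27.]
-50 8298 [  8. -46. -27.]
-40 5439 [  32.  -35. -110.]
-30 5434 [  32.  -28. -109.]
-20 5055 [  32.  -16. -109.]
-10 5660 [  32.   -7. -110.]
0 5753 [  32.    3. -110.]
10 5102 [  32.   11. -109.]
20 4862 [  32.   24. -110.]
30 4687 [  32.   33. -110.]
40 10991 [  9.  44. -26.]
50 6328 [ 11.  50. -35.]
60 4380 [  37.   65. -102.]
70 691 [ 37.  80. -99.]
[ 11.88763001  69.86349028 189.21124882]
-80 945 [ 35. -80. -99.]
-70 1223 [  32.  -63. -109.]
-60 3128 [  32.  -53. -109.]
-50 5873 [  32.  -48. -109.]
-40 6618 [  37.  -32. -102.]
-30 8090 [  37.  -26. -101.]
-20 7880 [ 13. -12.  44.]
-10 8278 [13. -9. 46.]
0 9248 [56.  5. 59.]
10 8669 [ 2. 10. 42.]
20 8683 [-3. 30.  5.]
30 5725 [-4. 38.  6.]
40 5773 [-3. 47.  7.]
50 4330 [-5. 58.  9.]
60 3134 [-5. 62. 10.]
70 6355 [-9. 80. 14.]
```

Call:
{"op": "step_arm", "data": {"series": [[[0, 0, 0.5, 0, 0, 0, 1], [0, 0, 0.1, 0, 0, 0, 1], [0, 0, 0.1, 0, 0, 0, 1], [0, 0, 0.1, 0, 0, 0, 1]]]}}

```text
clock: 7.78
tool_pos: [481.3, 185.0, 196.2]
ee_rot: [0.0, 0.772, 0.636, -0.0]
wrist_force: [-3.0, -1.5, 5.3]
gripper_width: 0.6
grasp_force: 2.3
```

Call:
{"op": "step_arm", "data": {"series": [[[0, 0, 0.1, 0, 0, 0, 1], [0, 0, 0.1, 0, 0, 0, 1], [0, 0, 0.1, 0, 0, 0, 1]]]}}

```text
clock: 8.15
tool_pos: [481.4, 185.1, 188.4]
ee_rot: [-0.0, 0.772, 0.636, -0.0]
wrist_force: [-2.3, -1.6, 3.6]
gripper_width: 0.7
grasp_force: 2.4
```

Call:
{"op": "step_arm", "data": {"series": [[[0, 0, 0.1, 0, 0, 0, 1], [0, 0, 0.1, 0, 0, 0, 1], [0, 0, 0.06, 0, 0, 0, 1]]]}}

```text
clock: 8.52
tool_pos: [481.6, 185.2, 183.3]
ee_rot: [0.0, 0.772, 0.636, 0.0]
wrist_force: [-9.8, -4.5, 26.2]
gripper_width: 0.3
grasp_force: 12.9
```

Call:
{"op": "step_arm", "data": {"series": [[[0, 0, 0.04, 0, 0, 0, 1], [0, 0, 0.04, 0, 0, 0, 1]]]}}

```text
clock: 8.78
tool_pos: [481.8, 185.3, 183.1]
ee_rot: [0.001, 0.772, 0.636, 0.001]
wrist_force: [-16.4, -7.4, 39.6]
gripper_width: 0.8
grasp_force: 19.8
```

Call:
{"op": "step_arm", "data": {"series": [[[0, 0, -1, 0, 0, 0, 1], [0, 0, -1, 0, 0, 0, 1], [0, 0, -1, 0, 0, 0, 1], [-0.98, 0.19, 0, 0, 0, 0, 1], [-0.98, 0.19, 0, 0, 0, 0, 1], [-0.98, 0.19, 0, 0, 0, 0, 1], [-0.98, 0.19, 0, 0, 0, 0, 1], [-0.98, 0.19, 0, 0, 0, 0, 1], [-0.98, 0.19, 0, 0, 0, 0, 1], [-0.98, 0.19, 0, 0, 0, 0, 0], [-0.98, 0.19, 0, 0, 0, 0, 0], [-0.98, 0.19, 0, 0, 0, 0, 0]]]}}

```text
clock: 10.28
tool_pos: [481.3, -40.3, 254.6]
ee_rot: [0.0, 0.772, 0.636, 0.0]
wrist_force: [-0.2, -0.3, 0.7]
gripper_width: 22.7
grasp_force: 0.0
```

Call:
{"op": "step_arm", "data": {"series": [[[-0.98, 0.19, 0, 0, 0, 0, 0], [-0.98, 0.19, 0, 0, 0, 0, 0], [-0.98, 0.19, 0, 0, 0, 0, 0], [-0.98, 0.19, 0, 0, 0, 0, 0], [-0.98, 0.19, 0, 0, 0, 0, 0], [-0.98, 0.19, 0, 0, 0, 0, 0], [-0.98, 0.19, 0, 0, 0, 0, 0], [-0.98, 0.19, 0.5, 0, 0, 0, 0], [-0.98, 0.19, 0.8, 0, 0, 0, 0], [0, 0, 1, 0, 0, 0, 0], [0, 0, 1, 0, 0, 0, 0], [0, 0, 0.9, 0, 0, 0, 0]]]}}

```text
clock: 11.78
tool_pos: [479.8, -264.4, 147.2]
ee_rot: [-0.001, 0.772, 0.636, -0.0]
wrist_force: [0.5, -0.0, 1.1]
gripper_width: 87.2
grasp_force: 0.0
```

Call:
{"op": "step_arm", "data": {"series": [[[0, 0, 0, 0, 0.95, 0, 0], [0, 0, 0, 0, 0.95, 0, 0], [0, 0, 0, 0, 0.95, 0, 0], [0, 0, 0, 0, 0.95, 0, 0], [0, 0, 0, 0, 0.95, 0, 0], [0, 0, 0, 0, 0.95, 0, 0], [0, 0, 0, 0, 0.95, 0, 0], [0, 0, 0, 0, 0, 0, 0]]]}}

```text
clock: 12.78
tool_pos: [478.9, -265.7, 146.5]
ee_rot: [-0.218, 0.727, 0.595, 0.263]
wrist_force: [0.0, -1.2, 0.4]
gripper_width: 87.1
grasp_force: 0.0
```

```bash
cat > plan.py <<'E'
from fit import *
def scoopT(X): 
    T=np.eye(4);T[:3,:3]=R.from_euler('z',X[2],degrees=True).as_matrix();T[:2,3]=X[:2];return T
def rel(pos,Rt):
    s=sense();Rc=q2R(s['ee_rot'])
    print('t',s['clock'],'pos',np.round(s['tool_pos'],1),'j',np.round(s['joint_pos'],2))
    print('units shift',(Rc.inv().apply(pos-s['tool_pos'])/25).round(2),'turn',(np.degrees((Rc.inv()*Rt).as_rotvec())/6).round(2))
def graspR(T): # tool rot for grasp
    a=np.radians(40);ex,ey,ez=T[:3,:3].T
    z=np.sin(a)*ex-np.cos(a)*ez; y=-ey; x=np.cross(y,z); return R.from_matrix(np.c_[x,y,z])
E
python3 - <<'E'
from plan import *
im,w=cloud('wrist');save('w5.png',im)
X=fit_scoop(w)
im2,w2=cloud('top');k=w2[225:262,165:200].reshape(-1,3);k=k[(abs(k[:,0]-479)<12)&(abs(k[:,1]-185)<12)&(k[:,2]>195)];print('knob z',np.median(k[:,2]))
T=scoopT(X);Rg=graspR(T);p=(T@[-90,0,91,1])[:3];tz=Rg.as_matrix()[:,2]
rel(p+46*tz,Rg)
E
```

```text
scoop [ 502.1  -157.79   79.53] n 648 431 halfw [ 26.8 -26.8] rear rim u [-42.4  37.1] hz 111.9
 lip end u [ 99.5 100.4]
knob z 209.5973358659894
t 12.875 pos [ 480.6 -264.   149. ] j [ 1.03  0.49 -0.29  1.55 -0.44  1.52  0.66]
units shift [-0.92  0.06  4.09] turn [ 0.06  0.03 -0.08]
```

View pics/w5.png

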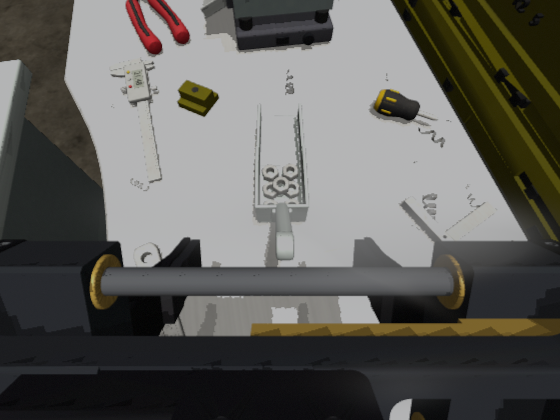

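Call:
{"op": "step_arm", "data": {"series": [[[-0.46, 0.03, 0, 0, 0, 0, 0], [-0.46, 0.03, 0.5, 0, 0, 0, 0], [0, 0, 0.9, 0, 0, 0, 0], [0, 0, 0.9, 0, 0, 0, 0], [0, 0, 0.7, 0, 0, 0, 0], [0, 0, 0.6, 0, 0, 0, 0], [0, 0, 0.45, 0, 0, 0, 0], [0, 0, 0, 0, 0, 0, 0]]]}}

```text
clock: 13.88
tool_pos: [491.0, -217.3, 57.2]
ee_rot: [-0.217, 0.725, 0.598, 0.263]
wrist_force: [-0.3, -0.5, -0.3]
gripper_width: 86.9
grasp_force: 0.0
```

Call:
{"op": "step_arm", "data": {"series": [[[0, 0, 0, 0, 0, 0, 0.75], [0, 0, 0, 0, 0, 0, 0.8], [0, 0, 0, 0, 0, 0, 0.85], [0, 0, 0, 0, 0, 0, 1], [0, 0, 0, 0, 0, 0, 1], [0, 0, 0, 0, 0, 0, 1], [0, 0, 0, 0, 0, 0, 1]]], "force": 60}}

```text
clock: 14.75
tool_pos: [491.2, -218.0, 57.6]
ee_rot: [-0.217, 0.726, 0.597, 0.263]
wrist_force: [-0.1, 0.8, 0.6]
gripper_width: 25.3
grasp_force: 0.0
```

Run:
```python
from plan import *
X=fit_scoop(cloud('wrist')[1])
s=sense();print(s['clock'],s['tool_pos'],s['ee_rot'],s['wrist_force'],s['gripper_width'],s['joint_pos'].round(2))
```

```text
scoop [ 502.29 -157.91   79.59] n 1336 2586 halfw [ 26.7 -26.7] rear rim u [-42.7  36.9] hz 112.0
 lip end u [ 99.8 101. ]
14.8 [ 491.18118977 -217.97320808   57.57600141] [-0.21690256  0.72568118  0.59744921  0.26342843] [-0.64255361 -0.0237562   0.84978145] 21.103498805031325 [ 0.99  0.55 -0.31  1.68 -0.45  1.32  0.7 ]
```

Call:
{"op": "step_arm", "data": {"series": [[[0, 0, 0, 0, 0, 0, 1], [0, 0, 0, 0, 0, 0, 1], [0, 0, 0, 0, 0, 0, 1]]]}}

```text
clock: 15.18
tool_pos: [491.2, -218.1, 57.6]
ee_rot: [-0.217, 0.726, 0.597, 0.263]
wrist_force: [1.2, -0.7, -0.6]
gripper_width: 13.6
grasp_force: 60.0
```

Call:
{"op": "step_arm", "data": {"series": [[[0.2, 0, -0.23, 0, 0, 0, 1], [0.38, 0, -0.46, 0, 0, 0, 1], [0.38, 0, -0.46, 0, 0, 0, 1], [0.38, 0, -0.46, 0, 0, 0, 1], [0.2, 0, -0.23, 0, 0, 0, 1], [0, 0, 0, 0, 0, 0, 1]]]}}

```text
clock: 15.92
tool_pos: [491.4, -218.2, 118.2]
ee_rot: [-0.216, 0.726, 0.598, 0.263]
wrist_force: [0.5, 0.3, -2.4]
gripper_width: 13.4
grasp_force: 60.0
```

```bash
cat > pour.py <<'E'
from plan import *
X0=np.array([502.2,-157.9,79.5]); P0=np.array([491.2,-218.1,57.6]); R0=q2R([-0.217,0.726,0.597,0.263])
Ts=scoopT(X0); Tt=np.eye(4);Tt[:3,:3]=R0.as_matrix();Tt[:3,3]=P0
St=np.linalg.inv(Ts)@Tt      # tool in scoop frame
H=np.eye(4);H[:3,:3]=R.from_euler('z',86.8,degrees=True).as_matrix();H[:3,3]=[565.4,175,0]
def scoop_now():
    s=sense();T=np.eye(4);T[:3,:3]=q2R(s['ee_rot']).as_matrix();T[:3,3]=s['tool_pos'];return T@np.linalg.inv(St)
def target(lx,lz,tilt,sag=0,ly=0):  # lip in hopper frame, nose-down tilt deg
    S=np.eye(4);S[:3,:3]=R.from_euler('y',tilt,degrees=True).as_matrix();S[:3,3]=np.array([lx,ly,lz])-S[:3,:3]@[101,0,24]
    T=H@S@St; rel(T[:3,3],R.from_matrix(T[:3,:3])); return T
def check(w):
    S=scoop_now();f=w.reshape(-1,3);f=f[np.isfinite(f).all(1)]
    p=(f-S[:3,3])@S[:3,:3]
    rim=(abs(p[:,1])<45)&(p[:,0]>-48)&(p[:,0]<38)&(p[:,2]>30)&(p[:,2]<60)&(abs(p[:,1])>22)
    c=np.polyfit(p[rim,0],p[rim,2],1);print('rim n',rim.sum(),'slope deg',np.degrees(np.arctan(c[0])).round(2),'z at 0',c[1].round(1),'y',np.median(p[rim&(p[:,1]>0),1]).round(1),np.median(p[rim&(p[:,1]<0),1]).round(1))
    nu=(abs(p[:,1])<25)&(p[:,0]>-37)&(p[:,0]<38)&(p[:,2]>8)&(p[:,2]<30);print('inside pts z>8:',nu.sum())
    L=np.linalg.inv(H)@S@[101,0,24,1];print('lip in hopper',L[:3].round(1))
E
python3 - <<'E'
from pour import *
check(cloud('wrist')[1])
print('A');target(-100,260,12)
E
```

```text
rim n 1134 slope deg 1.16 z at 0 42.0 y 27.4 -25.5
inside pts z>8: 1857
lip in hopper [-235.6   31.9   84. ]
A
t 15.975 pos [ 491.1 -218.   117.5] j [ 0.99  0.48 -0.32  1.65 -0.46  1.42  0.65]
units shift [ 9.99  1.28 -2.55] turn [ 0.67 -2.   -1.01]
```

Call:
{"op": "step_arm", "data": {"series": [[[0.4, 0, -0.5, 0, 0, 0, 1], [0.75, 0, -0.9, 0, 0, 0, 1], [0.75, 0, -0.9, 0, 0, 0, 1], [0.75, 0, -0.9, 0, 0, 0, 1], [0.75, 0, -0.9, 0, 0, 0, 1], [0.75, 0, -0.9, 0, 0, 0, 1], [0.4, 0, -0.5, 0, 0, 0, 1], [0.3, 0.1, 0.2, 0.1, 0, -0.15, 1], [0.7, 0.2, 0.4, 0.1, -0.2, -0.2, 1], [0.9, 0.2, 0.45, 0.1, -0.4, -0.2, 1], [0.9, 0.2, 0.45, 0.1, -0.4, -0.2, 1], [0.9, 0.2, 0.45, 0.1, -0.4, -0.2, 1]]]}}

```text
clock: 17.48
tool_pos: [528.1, -117.0, 313.0]
ee_rot: [-0.178, 0.705, 0.655, 0.204]
wrist_force: [0.2, 0.3, -3.1]
gripper_width: 13.6
grasp_force: 60.0
```

Run:
```python
from pour import *
check(cloud('wrist')[1])
print('A');target(-100,250,15)
print('B');target(-65,200,20)
```

```text
rim n 1076 slope deg 0.32 z at 0 39.5 y 28.5 -24.7
inside pts z>8: 1740
lip in hopper [-132.7   18.4  257.6]
A
t 17.525 pos [ 529.4 -111.6  314.9] j [ 0.83  0.24 -0.42  1.48 -0.42  1.62  0.37]
units shift [1.57 0.79 0.53] turn [ 0.17 -1.08  0.05]
B
t 17.525 pos [ 529.4 -111.6  314.9] j [ 0.83  0.24 -0.42  1.48 -0.42  1.62  0.37]
units shift [2.23 0.73 2.68] turn [ 0.17 -1.91  0.04]
```

Call:
{"op": "step_arm", "data": {"series": [[[0.3, 0.15, 0.3, 0.03, -0.2, 0, 1], [0.5, 0.2, 0.5, 0.05, -0.25, 0, 1], [0.5, 0.2, 0.5, 0.05, -0.25, 0, 1], [0.5, 0.15, 0.5, 0.04, -0.25, 0, 1], [0.3, 0.05, 0.4, 0, -0.1, 0, 1], [0, 0, 0, 0, 0, 0, 1]]]}}

```text
clock: 18.27
tool_pos: [551.9, -48.2, 289.8]
ee_rot: [-0.148, 0.714, 0.665, 0.16]
wrist_force: [-0.2, -0.1, -3.1]
gripper_width: 13.3
grasp_force: 60.0
```

Run:
```python
from pour import *
check(cloud('wrist')[1])
print('B');target(-45,203,15)
print('C');target(0,186,15)
print('C');target(0,180,35)
```

```text
rim n 1099 slope deg 1.1 z at 0 41.6 y 28.0 -24.9
inside pts z>8: 2022
lip in hopper [-7.660e+01  1.000e-01  2.163e+02]
B
t 18.325 pos [551.9 -49.5 290.1] j [ 0.71  0.2  -0.46  1.53 -0.34  1.51  0.21]
units shift [0.94 0.02 1.  ] turn [ 0.02 -0.04 -0.06]
C
t 18.325 pos [551.9 -49.5 290.1] j [ 0.71  0.2  -0.46  1.53 -0.34  1.51  0.21]
units shift [ 2.28 -0.01  2.38] turn [ 0.02 -0.04 -0.06]
C
t 18.325 pos [551.9 -49.5 290.1] j [ 0.71  0.2  -0.46  1.53 -0.34  1.51  0.21]
units shift [ 4.21 -0.03  1.51] turn [-0.02 -3.38 -0.09]
```

Call:
{"op": "step_arm", "data": {"series": [[[0.5, 0, 0.5, 0, 0, 0, 1], [0.5, 0, 0.5, 0, 0, 0, 1], [0.3, 0, 0.3, 0, 0, 0, 1], [0.25, 0, 0.27, 0, 0, 0, 1], [0.25, 0, 0.27, 0, 0, 0, 1], [0.25, 0, 0.27, 0, 0, 0, 1], [0.23, 0, 0.27, 0, 0, 0, 1], [0, 0, 0, 0, 0, 0, 1]]]}}

```text
clock: 19.32
tool_pos: [558.0, 27.7, 260.8]
ee_rot: [-0.147, 0.715, 0.665, 0.16]
wrist_force: [0.2, -2.9, -0.4]
gripper_width: 13.8
grasp_force: 60.0
```

Run:
```python
from pour import *
im,w=cloud('wrist');check(w);save('w6.png',im)
print('D');target(2,178,40)
print('E');target(2,168,70)
```

```text
rim n 1103 slope deg 1.03 z at 0 41.4 y 27.9 -25.1
inside pts z>8: 2014
lip in hopper [  0.4  -1.8 187.3]
D
t 19.375 pos [558.1  27.3 261. ] j [ 0.63  0.18 -0.52  1.62 -0.35  1.4   0.11]
units shift [ 2.51 -0.06 -0.9 ] turn [-0.02 -4.21 -0.09]
E
t 19.375 pos [558.1  27.3 261. ] j [ 0.63  0.18 -0.52  1.62 -0.35  1.4   0.11]
units shift [ 5.77 -0.11 -0.43] turn [-0.08 -9.21 -0.13]
```

View pics/w6.png

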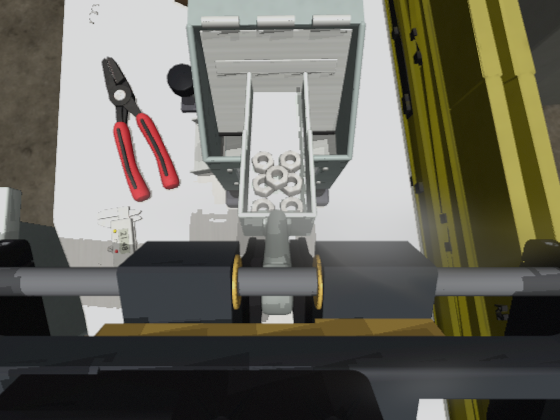

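```bash
cat >> pour.py <<'E'
def path(pts):
    s=sense();Tp=np.eye(4);Tp[:3,:3]=q2R(s['ee_rot']).as_matrix();Tp[:3,3]=s['tool_pos']
    for lx,lz,t in pts:
        S=np.eye(4);S[:3,:3]=R.from_euler('y',t,degrees=True).as_matrix();S[:3,3]=np.array([lx,0,lz])-S[:3,:3]@[101,0,24]
        T=H@S@St;d=np.linalg.inv(Tp)@T
        print((d[:3,3]/25).round(2),(np.degrees(R.from_matrix(d[:3,:3]).as_rotvec())/6).round(2));Tp=T
E
python3 - <<'E'
from pour import *
path([(0+2*i/11,187-19*i/11,15+5*i) for i in range(1,12)])
E
```

```text
[ 0.45 -0.04 -0.29] [ 0.02 -0.88 -0.07]
[ 0.45 -0.   -0.27] [-0.01 -0.83 -0.01]
[ 0.46 -0.   -0.27] [-0.01 -0.83 -0.01]
[ 0.46 -0.   -0.27] [-0.01 -0.83 -0.01]
[ 0.47 -0.   -0.27] [-0.01 -0.83 -0.01]
[ 0.48 -0.   -0.27] [-0.01 -0.83 -0.01]
[ 0.48 -0.   -0.27] [-0.01 -0.83 -0.01]
[ 0.49 -0.   -0.27] [-0.01 -0.83 -0.01]
[ 0.49 -0.   -0.27] [-0.01 -0.83 -0.01]
[ 0.5  -0.   -0.28] [-0.01 -0.83 -0.01]
[ 0.5  -0.   -0.28] [-0.01 -0.83 -0.01]
```

Call:
{"op": "step_arm", "data": {"series": [[[0.45, -0.04, -0.29, 0, -0.88, -0.07, 1], [0.45, 0, -0.27, 0, -0.83, 0, 1], [0.46, 0, -0.27, 0, -0.83, 0, 1], [0.46, 0, -0.27, 0, -0.83, 0, 1], [0.47, 0, -0.27, 0, -0.83, 0, 1], [0.48, 0, -0.27, 0, -0.83, 0, 1]]]}}

```text
clock: 20.12
tool_pos: [560.7, 85.4, 316.1]
ee_rot: [0.033, 0.73, 0.682, -0.031]
wrist_force: [-1.3, -2.7, 0.2]
gripper_width: 13.9
grasp_force: 60.0
```

Call:
{"op": "step_arm", "data": {"series": [[[0.48, 0, -0.27, 0, -0.83, 0, 1], [0.49, 0, -0.27, 0, -0.83, 0, 1], [0.49, 0, -0.27, 0, -0.83, 0, 1], [0.5, 0, -0.28, 0, -0.83, 0, 1], [0.5, 0, -0.28, 0, -0.83, 0, 1], [0, 0, 0, 0, 0, 0, 1], [0, 0, 0, 0, 0, 0, 1], [0, 0, 0, 0, 0, 0, 1]]]}}

```text
clock: 21.12
tool_pos: [565.0, 150.7, 332.0]
ee_rot: [0.177, 0.707, 0.659, -0.188]
wrist_force: [-1.6, -5.7, -3.1]
gripper_width: 13.7
grasp_force: 60.0
```

Run:
```python
from pour import *
im,w=cloud('wrist');check(w)
S=scoop_now();print('tilt',np.degrees(np.arccos(S[2,2])).round(1),sense()['wrist_force'].round(1),sense()['joint_pos'].round(2))
im2,w2=cloud('side');im3,_=cloud('top')
save('w7.png',np.hstack([cv2.resize(im,(420,315)),cv2.resize(im2[60:240,220:380],(280,315)) ]))
path([(8,165,75),(12,163,80),(6,165,75),(12,163,80)])
```

```text
rim n 1086 slope deg 0.6 z at 0 41.1 y 28.0 -25.0
inside pts z>8: 180
lip in hopper [ 2.000e-01 -1.000e-01  1.683e+02]
tilt 69.8 [-1.2 -4.3 -2.2] [-0.16  0.43 -0.66  1.23  0.62  1.94 -0.78]
[ 0.83 -0.05 -0.39] [-0.11 -0.87 -0.05]
[ 0.64 -0.   -0.37] [-0.01 -0.83 -0.01]
[-0.67  0.    0.47] [0.01 0.83 0.01]
[ 0.71 -0.   -0.41] [-0.01 -0.83 -0.01]
```

View pics/w7.png

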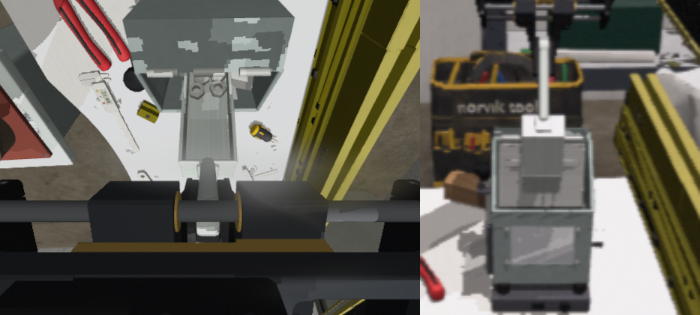

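Call:
{"op": "step_arm", "data": {"series": [[[0.41, -0.02, -0.2, 0, -0.43, 0, 1], [0.42, -0.02, -0.2, 0, -0.43, 0, 1], [0, 0, 0, 0, 0, 0, 1], [0, 0, 0, 0, 0, 0, 1]]]}}

```text
clock: 21.78
tool_pos: [565.8, 174.1, 329.6]
ee_rot: [0.207, 0.698, 0.65, -0.219]
wrist_force: [-0.9, -5.5, -5.1]
gripper_width: 14.1
grasp_force: 60.0
```

Run:
```python
from pour import *
im,w=cloud('wrist');check(w)
S=scoop_now();print('tilt',np.degrees(np.arccos(S[2,2])).round(1),sense()['wrist_force'].round(1),sense()['joint_pos'].round(2))
f=w.reshape(-1,3);f=f[np.isfinite(f).all(1)];p=(f-S[:3,3])@S[:3,:3]
m=(p[:,0]>38)&(p[:,0]<104)&(abs(p[:,1])<23); h=p[m,2]-(p[m,0]-38)*.364; print('above spout floor',np.histogram(h,np.arange(-4,40,4)))
path([(4,163,75),(2,155,75),(8,160,75)])
```

```text
rim n 1085 slope deg 0.4 z at 0 41.0 y 27.8 -25.1
inside pts z>8: 183
lip in hopper [  8.7   0.6 164.3]
tilt 74.9 [-0.5 -5.8 -5.6] [-0.26  0.51 -0.64  1.18  0.69  2.02 -0.83]
above spout floor (array([ 132, 1535,   16,   26,    4,    0,    0,    0,    0,    0]), array([-4,  0,  4,  8, 12, 16, 20, 24, 28, 32, 36]))
[-0.12 -0.01  0.15] [-0.1  -0.02 -0.04]
[ 0.12 -0.    0.31] [ 0. -0.  0.]
[ 0.08  0.   -0.3 ] [ 0. -0.  0.]
```

Call:
{"op": "step_arm", "data": {"series": [[[0.12, 0, 0.4, 0, 0, 0, 1], [-0.12, 0, -0.4, 0, 0, 0, 1], [0.12, 0, 0.4, 0, 0, 0, 1], [-0.12, 0, -0.4, 0, 0, 0, 1], [0, 0, 0, 0, 0, 0, 1], [0, 0, 0, 0, 0, 0, 1]]]}}

```text
clock: 22.58
tool_pos: [565.9, 173.8, 330.4]
ee_rot: [0.207, 0.698, 0.65, -0.218]
wrist_force: [-0.4, -6.7, 0.9]
gripper_width: 13.9
grasp_force: 60.0
```

Run:
```python
from pour import *
im,w=cloud('wrist');check(w)
S=scoop_now();print('tilt',np.degrees(np.arccos(S[2,2])).round(1),sense()['wrist_force'].round(1))
f=w.reshape(-1,3);g=np.isfinite(f).all(1);p=(f-S[:3,3])@S[:3,:3]
h=p[:,2]-np.clip(p[:,0]-38,0,99)*.364
m=g&(p[:,0]>-36)&(p[:,0]<104)&(abs(p[:,1])<21)&(h<40)&(h>-5);print('n',m.sum())
k=m&(h>5.5);print('raised',k.sum());print(p[k][::max(1,k.sum()//25)].round(0).tolist())
```

```text
rim n 1080 slope deg 0.51 z at 0 40.9 y 27.8 -25.1
inside pts z>8: 183
lip in hopper [  8.5   0.2 165. ]
tilt 74.9 [-0.8 -6.2  1.3]
n 3973
raised 3
[[-33.0, 0.0, 39.0], [-33.0, 6.0, 39.0], [-34.0, -2.0, 40.0]]
```

Run:
```python
from pour import *
print('withdraw');path([(-25,210,75),(-60,255,75),(-130,270,40),(-150,260,0)])
```

```text
withdraw
[-2.12  0.01 -0.71] [-0.09 -0.01 -0.05]
[-2.18  0.02 -0.67] [ 0. -0.  0.]
[-4.87  0.02  4.42] [0.05 5.83 0.04]
[-3.17  0.    4.26] [0.06 6.67 0.04]
```

Call:
{"op": "step_arm", "data": {"series": [[[-0.6, 0, -0.2, 0, 0, 0, 1], [-0.74, 0, -0.24, 0, 0, 0, 1], [-0.74, 0, -0.24, 0, 0, 0, 1], [-0.74, 0, -0.24, 0, 0, 0, 1], [-0.74, 0, -0.24, 0, 0, 0, 1], [-0.74, 0, -0.24, 0, 0, 0, 1], [-0.7, 0, 0.6, 0, 0.83, 0, 1], [-0.7, 0, 0.6, 0, 0.83, 0, 1], [-0.7, 0, 0.6, 0, 0.83, 0, 1], [-0.7, 0, 0.6, 0, 0.83, 0, 1], [-0.7, 0, 0.6, 0, 0.83, 0, 1], [-0.7, 0, 0.6, 0, 0.83, 0, 1]]]}}

```text
clock: 24.12
tool_pos: [552.3, -22.4, 378.9]
ee_rot: [0.033, 0.73, 0.682, -0.03]
wrist_force: [0.3, -1.1, -2.1]
gripper_width: 13.6
grasp_force: 60.0
```

Call:
{"op": "step_arm", "data": {"series": [[[-0.5, 0, 0.6, 0, 0.95, 0, 1], [-0.5, 0, 0.6, 0, 0.95, 0, 1], [-0.5, 0, 0.6, 0, 0.95, 0, 1], [-0.5, 0, 0.6, 0, 0.95, 0, 1], [-0.5, 0, 0.6, 0, 0.95, 0, 1], [-0.5, 0, 0.6, 0, 0.95, 0, 1], [-0.5, 0, 0.6, 0, 0.95, 0, 1], [0, 0, 0, 0, 0, 0, 1]]]}}

```text
clock: 25.12
tool_pos: [547.5, -87.0, 257.2]
ee_rot: [-0.203, 0.698, 0.651, 0.218]
wrist_force: [-0.3, 0.8, -1.1]
gripper_width: 13.8
grasp_force: 60.0
```

```bash
cat > pl.py <<'E'
from pour import *
im,w=cloud('wrist');check(w)
S=scoop_now();print('tilt',np.degrees(np.arccos(S[2,2])).round(1),S[:3,3].round(1))
P=P0.copy();rel(P+[0,0,90],R0);rel(P,R0)
E
python3 pl.py
python3 - <<'E'
from pour import *
for n in('top','side'):
    _,w=cloud(n);f=w.reshape(-1,3);f=f[np.isfinite(f).all(1)];p=(f-H[:3,3])@H[:3,:3]
    k=p[(p[:,0]>-50)&(p[:,0]<25)&(abs(p[:,1])<55)&(p[:,2]<240)&(p[:,2]>40)]
    e=k[:,2]-(235+(k[:,0]-30)*.7536);print(n,len(k),np.percentile(e,[2,50,98]).round(1))
E
```

```text
rim n 1043 slope deg 0.25 z at 0 39.6 y 28.7 -24.5
inside pts z>8: 201
lip in hopper [-102.4    2.1  210.9]
tilt 5.3 [551.7 -29.8 196.3]
t 25.175 pos [548.4 -85.3 259.3] j [ 0.65  0.28 -0.24  1.55 -0.5   1.54  0.42]
units shift [-7.02 -1.94  0.57] turn [-0.69  0.88  0.98]
t 25.175 pos [548.4 -85.3 259.3] j [ 0.65  0.28 -0.24  1.55 -0.5   1.54  0.42]
units shift [-9.07 -1.95  3.54] turn [-0.69  0.88  0.98]
top 1855 [-128.3    0.4    5.1]
side 21 [-3.1  0.1  5.9]
```

Call:
{"op": "step_arm", "data": {"series": [[[-0.85, -0.24, 0.07, -0.09, 0.11, 0.12, 1], [-0.85, -0.24, 0.07, -0.09, 0.11, 0.12, 1], [-0.85, -0.24, 0.07, -0.09, 0.11, 0.12, 1], [-0.85, -0.24, 0.07, -0.09, 0.11, 0.12, 1], [-0.85, -0.24, 0.07, -0.09, 0.11, 0.12, 1], [-0.85, -0.24, 0.07, -0.09, 0.11, 0.12, 1], [-0.85, -0.24, 0.07, -0.09, 0.11, 0.12, 1], [-0.85, -0.24, 0.07, -0.06, 0.11, 0.14, 1], [0, 0, 0, 0, 0, 0, 1]]]}}

```text
clock: 26.4
tool_pos: [484.9, -206.3, 144.2]
ee_rot: [-0.218, 0.726, 0.596, 0.264]
wrist_force: [-0.1, -0.1, -0.9]
gripper_width: 13.5
grasp_force: 60.0
```

```bash
python3 pl.py
```

```text
rim n 1074 slope deg 0.32 z at 0 40.3 y 28.6 -24.5
inside pts z>8: 191
lip in hopper [-223.    37.8  112.3]
tilt 0.2 [ 496.9 -144.8   88. ]
t 26.45 pos [ 486.  -205.2  145.4] j [ 0.85  0.41 -0.14  1.66 -0.54  1.47  0.68]
units shift [-0.3   0.31 -0.37] turn [-0.01 -0.03  0.  ]
t 26.45 pos [ 486.  -205.2  145.4] j [ 0.85  0.41 -0.14  1.66 -0.54  1.47  0.68]
units shift [-2.62  0.31  2.39] turn [-0.01 -0.03  0.  ]
```

Call:
{"op": "step_arm", "data": {"series": [[[-0.6, 0.08, 0.4, 0, 0, 0, 1], [-0.6, 0.08, 0.5, 0, 0, 0, 1], [-0.5, 0.08, 0.5, 0, 0, 0, 1], [-0.4, 0.07, 0.4, 0, 0, 0, 1], [-0.25, 0, 0.25, 0, 0, 0, 1], [-0.12, 0, 0.14, 0, 0, 0, 1], [-0.06, 0, 0.08, 0, 0, 0, 1], [0, 0, 0, 0, 0, 0, 1]]]}}

```text
clock: 27.45
tool_pos: [491.7, -218.2, 62.0]
ee_rot: [-0.217, 0.725, 0.598, 0.264]
wrist_force: [-0.5, -0.8, -1.3]
gripper_width: 13.5
grasp_force: 60.0
```

```bash
python3 pl.py
```

```text
rim n 1095 slope deg 0.69 z at 0 41.2 y 27.9 -25.1
inside pts z>8: 189
lip in hopper [-235.7   31.4   28.8]
tilt 0.1 [ 502.7 -157.9    4.7]
t 27.5 pos [ 491.7 -218.2   62.2] j [ 0.85  0.53 -0.14  1.68 -0.53  1.36  0.76]
units shift [ 2.2  -0.02 -2.62] turn [-0.   -0.02  0.02]
t 27.5 pos [ 491.7 -218.2   62.2] j [ 0.85  0.53 -0.14  1.68 -0.53  1.36  0.76]
units shift [-0.12 -0.02  0.14] turn [-0.   -0.02  0.02]
```

Call:
{"op": "step_arm", "data": {"series": [[[-0.06, 0, 0.07, 0, 0, 0, 1], [-0.05, 0, 0.06, 0, 0, 0, 1], [-0.02, 0, 0.02, 0, 0, 0, 1]]]}}

```text
clock: 27.88
tool_pos: [491.7, -218.3, 57.7]
ee_rot: [-0.218, 0.725, 0.598, 0.264]
wrist_force: [-3.9, -3.0, 8.4]
gripper_width: 13.9
grasp_force: 60.0
```

Call:
{"op": "step_arm", "data": {"series": [[[0, 0, 0, 0, 0, 0, 0.8], [0, 0, 0, 0, 0, 0, 0.7], [0, 0, 0, 0, 0, 0, 0.5], [0, 0, 0, 0, 0, 0, 0.3], [0, 0, 0, 0, 0, 0, 0], [0, 0, 0, 0, 0, 0, 0]]]}}

```text
clock: 28.62
tool_pos: [491.6, -218.2, 56.8]
ee_rot: [-0.218, 0.725, 0.598, 0.264]
wrist_force: [-0.3, 1.1, -0.4]
gripper_width: 58.0
grasp_force: 0.0
```

Call:
{"op": "step_arm", "data": {"series": [[[0, 0, -0.3, 0, 0, 0, 0], [0, 0, -0.8, 0, 0, 0, 0], [0, 0, -1, 0, 0, 0, 0], [0, 0, -1, 0, 0, 0, 0], [0, 0, -1, 0, 0, 0, 0], [0, 0, -1, 0, 0, 0, 0], [0, 0, -0.6, 0, 0, 0, 0], [0, 0, 0, 0, 0, 0, 0]]]}}

```text
clock: 29.62
tool_pos: [474.2, -309.0, 166.5]
ee_rot: [-0.217, 0.725, 0.598, 0.264]
wrist_force: [-1.0, -0.4, -0.9]
gripper_width: 87.4
grasp_force: 0.0
```

Run:
```python
from pour import *
im,w=cloud('wrist');fit_scoop(w);
s=sense();print(s['clock'],s['tool_pos'],s['gripper_width'])
from numpy.linalg import inv
# nuts via all depth cams in hopper; changes on the worktop near hopper vs start
_,w2=cloud('top');w0=np.load('top0.npy')
p=(w2-H[:3,3])@H[:3,:3]
d=w2[...,2]-w0[...,2]
m=(abs(d)>6)&(w2[...,2]<60)&(w2[...,0]>300)&(w2[...,0]<800)&(w2[...,1]>-330)&(w2[...,1]<300)
n,l,st,c=cv2.connectedComponentsWithStats(m.astype(np.uint8))
for i in range(1,n):
    if st[i,4]>12: v,u=np.where(l==i);print(st[i].tolist(),w2[v,u].mean(0).round(0),d[v,u].mean().round(0))
f=w2.reshape(-1,3);q=p.reshape(-1,3)
k=q[(q[:,0]>-50)&(q[:,0]<25)&(abs(q[:,1])<55)&(q[:,2]<240)&(q[:,2]>40)]
print('flap',np.percentile(k[:,2]-(235+(k[:,0]-30)*.7536),[2,50,98]).round(1))
kn=f[(abs(f[:,0]-479)<10)&(abs(f[:,1]-185)<10)&(f[:,2]>195)];print('knob',np.median(kn[:,2]))
```

```text
scoop [ 500.97 -158.5    78.97] n 515 256 halfw [ 26.8 -26.8] rear rim u [-42.2  36.5] hz 112.0
 lip end u [ 99.8 100.4]
29.675 [ 474.14992941 -308.03820041  165.81974376] 86.93196488900396
[313, 235, 8, 9, 36] [ 521. -133.    3.] -8.0
[322, 234, 20, 10, 45] [ 523. -178.   24.] 0.0
[321, 238, 9, 18, 81] [ 502. -155.    3.] -16.0
[331, 240, 8, 7, 28] [ 511. -181.    2.] -11.0
[343, 244, 11, 3, 13] [ 505. -215.    6.] -51.0
[360, 245, 16, 3, 18] [ 502. -270.   -1.] -98.0
[312, 246, 9, 8, 30] [ 494. -130.    4.] -11.0
[316, 249, 25, 11, 86] [ 478. -170.   15.] -1.0
flap [-130.7    0.4    5.2]
knob 209.94559252579256
```

```bash
python3 -c "
from workcell import *
print(job_done())"
```

```text
the job is handed in; nothing more can be done
None
```

I handed the job in at about 30 s of the 72 s: the gate is down, the flap is shut, and the empty scoop stands within about 2 mm of its starting place with no new object on the worktop. I did not see the nuts inside the hopper; I inferred they are in because the scoop read empty, and the judge returned no verdict.

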